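# Nest the sorting tubs and stow the board stop

### The job

Clear the sorting bench of the board workshop: nest all the loose grey tubs, upright and fully home, into one stack in the tub that is fixed to the bench. Slide the board stop along its T-track and out at the open end, lift it off, and stand it in the top tub of the finished stack, down on that tub's floor. Leave everything else on the bench where it is.

Things in the scene. Friction and masses are not known exactly. Their poses are not given: they have to be found in the camera images.
- home_mouth (a point): centre of the mouth, 86 mm above the bench, of the home tub: a grey tub of the same shape as the loose ones, upright and empty, fixed on a dark round steel foot (84 mm across, 8 mm tall) bolted to the bench. Its inner floor is 42 mm above the bench. Each tub nested fully home stands 34 mm higher than the one below and shows 34 mm above that one's rim.
- tub0_mid (a point): centre (on the axis, 39 mm above the underside) of a loose empty grey tub, upright at first (point z up), 78 mm tall, 80-160 g. Round: 39 mm across at the foot, 48 at 34 mm up, 62 at 58 mm up, then a straight 62 mm collar to the rim, to be gripped from outside. Mouth 57 mm; inner floor 34 mm above the underside; nests with 2 mm of play. 3 to 5 of the five tubs are there, the rest absent (None).
- track_open (a point): open end of the aluminium T-track screwed to the bench: where its lips end, on the centre line, on the channel floor 6 mm above the bench. Site x points level along the track, outwards; z up. The lipped part (46 mm wide, 20 mm tall, slot 14 mm) runs 210 mm back to a black end block; the bare floor runs on 60 mm outwards. The stop lifts off once its centre is over 13 mm past this point.
- stop_mid (a point): centre, 47.5 mm above its underside, of the board stop captive in the T-track: 95 mm tall, 120-200 g; black square grip 24 x 24 mm, from 23 mm up to its top, on a neck and a steel foot 26 x 26 x 7 mm that slides under the lips on the channel floor (2 mm of play, drag under 3 N). Site x along the track, z up. Standing on a tub's floor, 51 mm of it shows above the rim.
- tub1_mid (a point): centre of another loose tub, exactly like tub0 (or absent: None)
- tub2_mid (a point): centre of another loose tub, exactly like tub0 (or absent: None)
- tub3_mid (a point): centre of another loose tub, exactly like tub0 (or absent: None)
- tub4_mid (a point): centre of another loose tub, exactly like tub0 (or absent: None)
- pcb_a: bystander, not to be disturbed: small circuit board, 50 x 36 mm, lying flat, 16 mm tall. Origin: centre of its underside.
- pcb_b: bystander, not to be disturbed: circuit board, 130 x 100 mm, lying flat. Origin: centre of its underside.
- spool: bystander, not to be disturbed: steel ring-shaped spool, 56 mm across, 30 mm tall, with a 24 mm hole. Origin: centre of its underside.
- tape: bystander, not to be disturbed: orange roll of tape, 90 mm across, 24 mm tall, lying flat. Origin: centre of its underside.
- carton: bystander, not to be disturbed: white carton with an orange band, 100 x 160 x 50 mm. Origin: centre of its underside.
- driver: bystander, not to be disturbed: screwdriver lying flat, 170 mm long. Origin: centre of its underside (middle of the length).
- supply: bystander, not to be disturbed: circuit board, 90 x 140 mm, lying flat. Origin: centre of its underside.

How it is judged:
On the way:
1. the board stop has been slid out of the open end of the T-track, still down on the channel floor (x of stop_mid in the frame of track_open between 0.0115 and 0.075 m and y of stop_mid in the frame of track_open between -0.02 and 0.02 m and z of stop_mid in the frame of track_open below 0.065 m).
At the end, for the whole second after the job is handed in: every tub present stacked in the home tub: within 8 mm of its axis, tilt under 0.08 rad, height within 5 mm of a whole 34 mm step; the stop at rest in the top tub, above all tubs, within 20 mm of the axis, leaning under 0.3 rad, underside within 6 mm of that tub's floor (horizontal distance between each of tub0_mid, tub1_mid, tub2_mid, tub3_mid, tub4_mid and home_mouth below 0.008 m and angle between each of tub0_mid, tub1_mid, tub2_mid, tub3_mid, tub4_mid's own z axis and vertical below 0.08 rad and (height (world z) of tub0_mid between 0.076 and 0.086 m or height (world z) of tub0_mid between 0.11 and 0.12 m or height (world z) of tub0_mid between 0.144 and 0.154 m or height (world z) of tub0_mid between 0.178 and 0.188 m or height (world z) of tub0_mid between 0.212 and 0.222 m) and z of stop_mid in the frame of tub0_mid above 0.0365 m and (height (world z) of tub1_mid between 0.076 and 0.086 m or height (world z) of tub1_mid between 0.11 and 0.12 m or height (world z) of tub1_mid between 0.144 and 0.154 m or height (world z) of tub1_mid between 0.178 and 0.188 m or height (world z) of tub1_mid between 0.212 and 0.222 m) and z of stop_mid in the frame of tub1_mid above 0.0365 m and (height (world z) of tub2_mid between 0.076 and 0.086 m or height (world z) of tub2_mid between 0.11 and 0.12 m or height (world z) of tub2_mid between 0.144 and 0.154 m or height (world z) of tub2_mid between 0.178 and 0.188 m or height (world z) of tub2_mid between 0.212 and 0.222 m) and z of stop_mid in the frame of tub2_mid above 0.0365 m and (height (world z) of tub3_mid between 0.076 and 0.086 m or height (world z) of tub3_mid between 0.11 and 0.12 m or height (world z) of tub3_mid between 0.144 and 0.154 m or height (world z) of tub3_mid between 0.178 and 0.188 m or height (world z) of tub3_mid between 0.212 and 0.222 m) and z of stop_mid in the frame of tub3_mid above 0.0365 m and (height (world z) of tub4_mid between 0.076 and 0.086 m or height (world z) of tub4_mid between 0.11 and 0.12 m or height (world z) of tub4_mid between 0.144 and 0.154 m or height (world z) of tub4_mid between 0.178 and 0.188 m or height (world z) of tub4_mid between 0.212 and 0.222 m) and z of stop_mid in the frame of tub4_mid above 0.0365 m and horizontal distance between stop_mid and home_mouth below 0.02 m and angle between stop_mid's own z axis and vertical below 0.3 rad and (z of stop_mid in the frame of tub0_mid between 0.0365 and 0.0485 m or z of stop_mid in the frame of tub1_mid between 0.0365 and 0.0485 m or z of stop_mid in the frame of tub2_mid between 0.0365 and 0.0485 m or z of stop_mid in the frame of tub3_mid between 0.0365 and 0.0485 m or z of stop_mid in the frame of tub4_mid between 0.0365 and 0.0485 m) and linear speed of stop below 0.02 m/s); the robot touches nothing.
It fails at once if a bystander has been pushed away (more than 60 mm) (distance of any of pcb_a, pcb_b, spool, tape, carton, driver, supply from where it was at the start of the episode above 0.06 m).
Of tub0, tub1, tub2, tub3, tub4 only 3 to 5 are there at a start; the rules pass over those that are not, and their reading is None.
At some moment in a run one of tub0, tub1, tub2, tub3, tub4 may be knocked a few centimetres aside while the robot is not near it.
It also fails if it takes over 210 s, if anything falls off the work surface, if the arm or the gripper's body presses on something with over 40 N, if the wrist force passes 120 N, or if a joint passes its speed limit or range.

### The arm

A 6-joint arm with a two-finger parallel gripper is mounted at the origin on the work surface. World frame = base frame: x ahead of the robot, y to its left, z up, the work surface at z = 0. Lengths are in m, angles in rad, forces in N, time in s.
With the tool pointing down it reaches from about 0.425 to 0.95 m from the base axis. Payload 3.5 kg.
Tool frame: the origin (TCP) lies midway between the tips of the shut fingers; the grasp point (between the pads) lies 19 mm behind it; z points along the fingers, y is the line along which they close (so a half turn about z gives the same grasp; the last joint's range is limited). The gripper opens to 85 mm and grips with 20 to 120 N. Pads are 22 mm wide; open, the fingers measure 114 mm over their backs; the gripper's body (76 mm by 85 mm) begins 54 mm behind the grasp point. The pads swing forward as they close: fully open they stand 13 mm farther back than shut.
Start: joints at [0.966, 0.286, 1.577, -0, 1.279, -0.15], TCP at [0.296, 0.606, 0.231] pointing down, gripper open.
Joint ranges: [-2.77, 2.77], [-0.9, 2.22], [0.21, 2.48], [-1.53, 4.67], [0.24, 2.81], [-2.84, 2.84]. Speed limits (rad/s): [2.79, 2.79, 3.14, 3.14, 3.14, 3.14].

### API

Orientations are given as a rotation vector (axis times angle).
In Python, from workcell import bot gives the robot as it stands. Calls block until the motion is done:
- bot.movep(position, orientation): joint-space move of the TCP to a pose.
- bot.move_l(position, orientation=None, speed=0.15): straight line of the TCP; orientation=None keeps the orientation; speed is the mean speed in m/s.
- bot.move_joints(angles): joint-space move.
- bot.command_gripper(opening, force=None): finger opening in m; force is the grip in N (None keeps the last); returns when the fingers have stopped.
- bot.sleep(seconds).
- bot.ik(position, orientation): joint angles nearest the present ones, or None.
- bot.grab_frame(name): name is "side" or "top" or "wrist"; returns the picture (384x512x3 uint8, red, green, blue); there is no depth.
- bot.camera_params(name): a dict with "vfov" (degrees; the focal length in pixels is half the picture's height over the tangent of half this angle, whatever the lens; pixels are square), "cx", "cy" (the principal point, pixels), "pose" (4x4, takes a point from camera to world coordinates); the wrist camera has in their place "hand_eye" (4x4, takes a point from camera to tool coordinates, whose origin is the TCP and whose axes are the flange's). Camera axes: x right, y up, looking along -z (the intrinsics and any distortion apply to the point x, -y, -z); pixel columns grow to the right and rows downward; lengths in m; the calibration is good to about 2 mm. The wrist camera is an equidistant fisheye: a pixel r from the principal point sees the ray r / f radians off the axis. A picture is of the moment at which its call begins: read the wrist's pose just before it. camera_params takes no time and is no camera call.
A pose or a line that the arm cannot do raises bot.IKError and nothing moves.
- bot.hand_in(): hands the job in; it is judged then, once.
Readings, each from a call of its own:
- bot.current_t(): time.
- bot.current_joints(): joint angles.
- bot.current_qd(): joint speeds.
- bot.current_joint_torque(): joint torques, N m.
- bot.current_tool_pos(): TCP position.
- bot.current_orientation(): TCP orientation.
- bot.current_force(): force on the tool from outside, world axes, zero at the start.
- bot.current_ft_torque(): the same for the moment, N m.
- bot.current_finger_gap(): finger opening in m.
- bot.current_grasp_force(): force on a finger pad.
Only numpy, scipy, OpenCV 4.12 (cv2) and the standard library are available. Lean on these libraries where they do the work, as an engineer would, in place of code of your own. Each camera call takes 0.05 s, during which the arm holds its last target. There are 200 camera calls.

## Working session

There is one attempt and no reset: what is moved stays moved. The work goes in short steps, each a Python script; the robot and the scene stay as the last script left them, time stands still between calls to the robot, and variables do not carry over. Pictures are saved under pics/ and viewed, at most 14 in all, crops included, and the job is handed in when it is done.

```bash
ls; mkdir -p pics; python3 - <<'E'
from workcell import bot
import cv2,numpy as np
for n in("top","side","wrist"):
    f=bot.grab_frame(n); cv2.imwrite(f"pics/{n}0.png",cv2.resize(f[:,:,::-1],(800,600),interpolation=cv2.INTER_CUBIC)); cv2.imwrite(f"pics/raw_{n}0.png",f[:,:,::-1])
    print(n,{k:np.round(v,4).tolist() for k,v in bot.camera_params(n).items()})
print(bot.current_t(),bot.current_orientation())
E
```

```text
pics
top {'vfov': 50.7355, 'cx': 250.944, 'cy': 193.1929, 'pose': [[0.0121, 0.9845, -0.1752, 0.3974], [-0.9999, 0.0123, 0.0004, 0.0062], [0.0026, 0.1752, 0.9845, 1.1967], [0.0, 0.0, 0.0, 1.0]]}
side {'vfov': 52.9386, 'cx': 257.2852, 'cy': 192.8083, 'pose': [[0.7064, 0.4339, -0.5592, -0.1002], [-0.7078, 0.4339, -0.5575, -0.6985], [0.0007, 0.7896, 0.6136, 0.8469], [0.0, 0.0, 0.0, 1.0]]}
wrist {'vfov': 65.7065, 'cx': 257.8429, 'cy': 187.6465, 'hand_eye': [[0.0005, 0.9512, 0.3085, 0.0802], [1.0, -0.0005, -0.0002, -0.0002], [-0.0, 0.3085, -0.9512, -0.1417], [0.0, 0.0, 0.0, 1.0]]}
0.15 [-7.08078182e-01 -3.06005236e+00  2.65256466e-03]
```

View pics/top0.png

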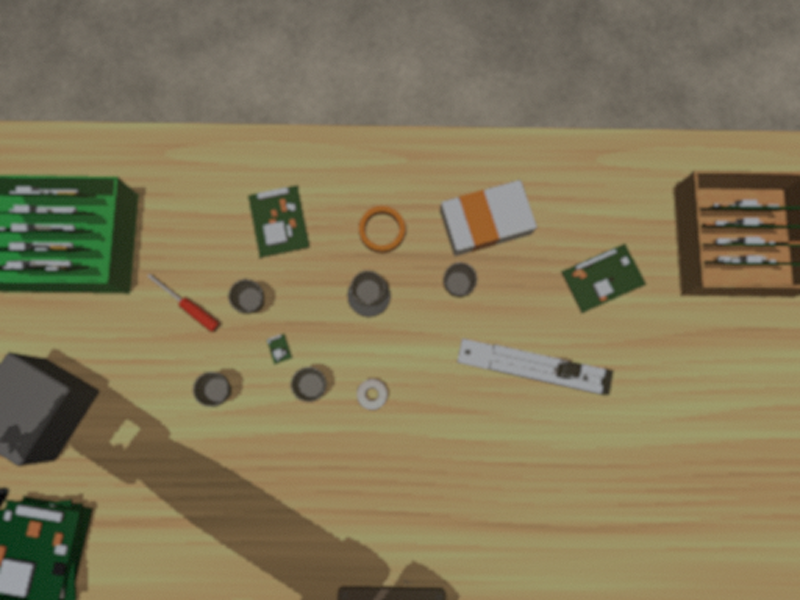

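View pics/side0.png

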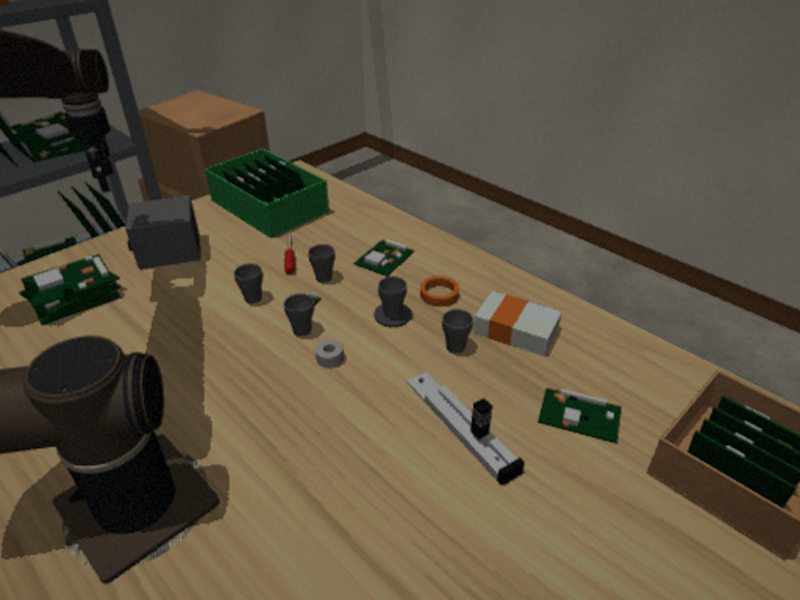

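The top view (800x600) shows four loose tubs, at about (247,296), (213,388), (310,384) and (460,280). The home tub is at (370,290), and the track runs from its open end at (460,352) to the end block at (610,382), with the stop at (568,370). Next I'll rectify onto the rim plane.

```bash
cat > h.py <<'E'
from workcell import bot
import cv2,numpy as np
from scipy.spatial.transform import Rotation as R
def cam(n):
    c=bot.camera_params(n)
    if n=="wrist":
        T=np.eye(4);T[:3,:3]=R.from_rotvec(bot.current_orientation()).as_matrix();T[:3,3]=bot.current_tool_pos()
        P=T@np.array(c["hand_eye"])
    else: P=np.array(c["pose"])
    return dict(P=P,f=192/np.tan(np.radians(c["vfov"])/2),cx=c["cx"],cy=c["cy"],fish=n=="wrist")
def look(n):
    c=cam(n); return bot.grab_frame(n)[:,:,::-1].copy(),c
def proj(c,p):
    q=(np.asarray(p,float)-c["P"][:3,3])@c["P"][:3,:3]
    x,y,z=q[...,0],-q[...,1],-q[...,2]
    r=np.hypot(x,y)+1e-12; k=np.arctan2(r,z)/r if c["fish"] else 1/z
    return np.stack([c["cx"]+c["f"]*k*x,c["cy"]+c["f"]*k*y],-1)
def ortho(img,c,x,y,half,z,mm=1.0):
    """plane-z view: col -> -y (right is -y), row -> -x (up is +x); mm per pixel"""
    n=int(2*half*1000/mm); g=(np.arange(n)+.5)*mm/1000-half
    X,Y=np.meshgrid(x-g,y-g,indexing="ij")
    uv=proj(c,np.stack([X,Y,np.full_like(X,z)],-1)).astype(np.float32)
    return cv2.remap(img,uv[...,0],uv[...,1],cv2.INTER_LINEAR)
def w(px,x,y,half,mm=1.0): # ortho pixel (col,row)->world
    return np.array([x+half-(px[1]+.5)*mm/1000,y+half-(px[0]+.5)*mm/1000])
def down(yaw): # tool z down, tool y at angle yaw from world x (in plan)
    ty=np.array([np.cos(yaw),np.sin(yaw),0]);tz=np.array([0,0,-1.]);tx=np.cross(ty,tz)
    return R.from_matrix(np.stack([tx,ty,tz],1)).as_rotvec()
E
python3 - <<'E'
from h import *
img,c=look("top")
o=ortho(img,c,0.5,0,0.4,0.078)
cv2.imwrite("pics/o1.png",o[:600])
g=cv2.medianBlur(cv2.cvtColor(o,cv2.COLOR_BGR2GRAY),5)
cs=cv2.HoughCircles(g,cv2.HOUGH_GRADIENT,1,40,param1=80,param2=12,minRadius=27,maxRadius=35)
for a in cs[0]: print(a,w(a,0.5,0,0.4))
# top-of-stop and other via pixels
def ray(u,v,z):
    k=np.array([(u-c["cx"])/c["f"],-(v-c["cy"])/c["f"],-1]);d=c["P"][:3,:3]@k;t=(z-c["P"][2,3])/d[2];return c["P"][:3,3]+t*d
s=512/800
for n,u,v,z in[("open-floor end",460,352,.006),("lipend",490,357,.02),("endblock",607,383,.02),("stop",568,368,.101),("greybox",45,410,.1)]:print(n,ray(u*s,v*s,z).round(3))
E
```

```text
[248.5 450.5  29.9] [0.44899997 0.15100001]
[516.5 261.5  31.9] [ 0.638      -0.11700001]
[ 80.5 460.5  32.2] [0.43899998 0.319     ]
[372.5 166.5  28.6] [0.733      0.02700001]
[131.5 295.5  31.8] [0.604 0.268]
[348.5 278.5  32.1] [0.62099993 0.051     ]
[439.5 776.5  31. ] [ 0.12299997 -0.03999999]
open-floor end [ 0.515 -0.123  0.006]
lipend [ 0.505 -0.178  0.02 ]
endblock [ 0.46  -0.393  0.02 ]
stop [ 0.48  -0.3    0.101]
greybox [0.398 0.596 0.1  ]
```

View pics/o1.png

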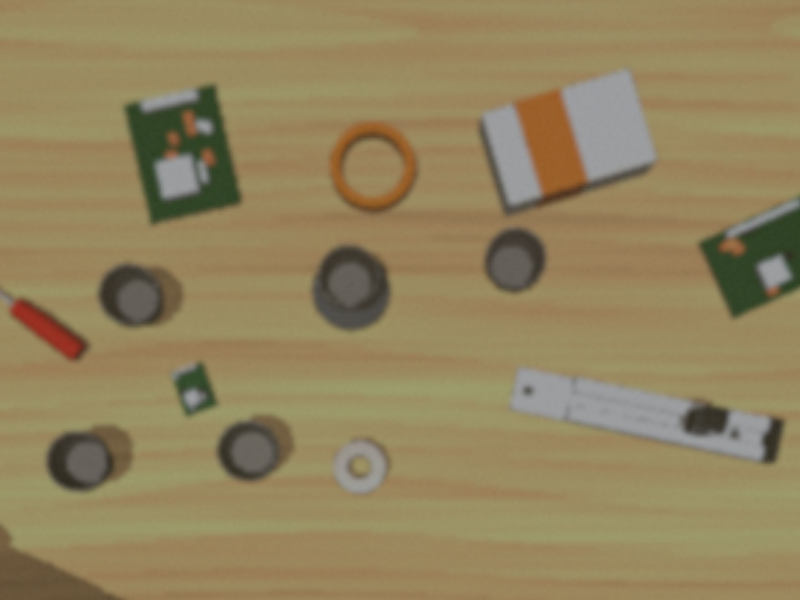

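The rectified view confirms four loose tubs, with nothing tall near their gripping sides. I'll check my home and first-tub measurements from close up with the wrist camera.

```bash
cat >> h.py <<'E'
Y=np.pi/2
def hover(x,y,rim,yaw=Y,up=0.12): bot.movep([x,y,rim+up],down(yaw))
def circ(x,y,rim,name=None,half=.07):
    img,c=look("wrist"); o=ortho(img,c,x,y,half,rim,.5)
    g=cv2.GaussianBlur(cv2.cvtColor(o,cv2.COLOR_BGR2GRAY),(5,5),0)
    cs=cv2.HoughCircles(g,cv2.HOUGH_GRADIENT,1,200,param1=60,param2=10,minRadius=59,maxRadius=65)
    if cs is None: print("no circle"); a=None
    else: a=cs[0][0]; cv2.circle(o,(int(a[0]),int(a[1])),int(a[2]),(0,255,255),1)
    if name: cv2.imwrite(f"pics/{name}.png",o)
    return None if a is None else w(a,x,y,half,.5), a
E
python3 - <<'E'
from h import *
bot.movep([.45,.25,.25],down(Y))
hover(.621,.051,.086); r1=circ(.621,.051,.086,"c_home"); print(r1,bot.current_t())
hover(.449,.151,.078); r2=circ(.449,.151,.078,"c_A"); print(r2,bot.current_t(),bot.current_joints())
a=cv2.imread("pics/c_home.png");b=cv2.imread("pics/c_A.png");cv2.imwrite("pics/cc.png",np.hstack([a,b]))
E
```

```text
(array([0.602, 0.051], dtype=float32), array([139.5, 177.5,  64.4], dtype=float32)) 2.725
(array([0.4465, 0.1525], dtype=float32), array([136.5, 144.5,  60. ], dtype=float32)) 3.5917 [ 1.09405723e-01 -1.37557105e-01  2.08712658e+00 -2.38331279e-04
  1.18969874e+00 -1.46125772e+00]
```

View pics/cc.png

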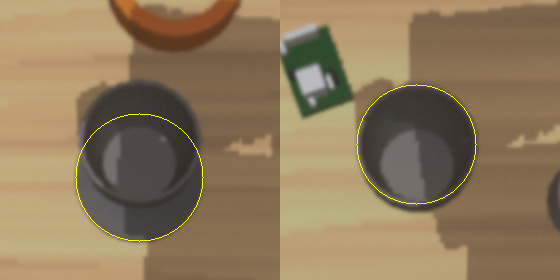

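The tub circle is good. On the home tub, Hough picked the steel foot, although the rim itself is centred at (141,140), which agrees with the top view: (0.621, 0.050). I'll take the candidate nearest the expected point instead, then pick tub A and place it.

```bash
cat >> h.py <<'E'
def circ(x,y,rim,name=None,half=.07):
    img,c=look("wrist"); o=ortho(img,c,x,y,half,rim,.5)
    g=cv2.GaussianBlur(cv2.cvtColor(o,cv2.COLOR_BGR2GRAY),(5,5),0)
    cs=cv2.HoughCircles(g,cv2.HOUGH_GRADIENT,1,4,param1=60,param2=10,minRadius=57,maxRadius=63)
    if name: cv2.imwrite(f"pics/{name}.png",o)
    if cs is None: return None
    p=[w(a,x,y,half,.5) for a in cs[0][:4]]
    return min(p,key=lambda q:np.hypot(q[0]-x,q[1]-y))
H=np.array([.621,.0505]); G=.042   # home axis; TCP height above a gripped tub's underside
def pick(x,y,name=None):
    hover(x,y,.078); p=circ(x,y,.078,name); print("seen",p,"exp",x,y)
    if p is None or np.hypot(*(p-[x,y]))>.012: raise SystemExit("look again")
    bot.command_gripper(.085)
    bot.move_l([p[0],p[1],G],speed=.15); bot.command_gripper(.05,40)
    print("gap",bot.current_finger_gap(),"F",bot.current_grasp_force())
    if bot.current_finger_gap()<.056: raise SystemExit("missed")
def place(k,carry=.30):
    t=bot.current_tool_pos(); bot.move_l([t[0],t[1],carry],speed=.25)
    bot.movep([H[0],H[1],carry],down(Y)); f0=bot.current_force()[2]
    zt=.042+.034*k+G
    bot.move_l([H[0],H[1],zt+.04],speed=.2)
    z=zt+.04
    while z>zt-.002:
        z-=.002; bot.move_l([H[0],H[1],z],speed=.03); f=bot.current_force()[2]-f0
        if abs(f)>8: break
    print("k",k,"stopped",round(z-zt,4),"dF",round(f,1),"gap",bot.current_finger_gap())
def release(): 
    bot.command_gripper(.085); t=bot.current_tool_pos(); bot.move_l([t[0],t[1],t[2]+.1],speed=.25)
E
python3 - <<'E'
from h import *
pick(.4465,.1525); place(0); release()
hover(*H,.12); print(circ(*H,.12,"s1"),bot.current_t())
cv2.imwrite("pics/w1.png",bot.grab_frame("wrist")[:,:,::-1])
E
```

```text
seen [0.4465 0.1525] exp 0.4465 0.1525
gap 0.06125496694128349 F 43.84581211139448
k 0 stopped -0.002 dF 14.0 gap 0.061508511449152176
[0.621  0.0495] 15.2417
```

View pics/w1.png

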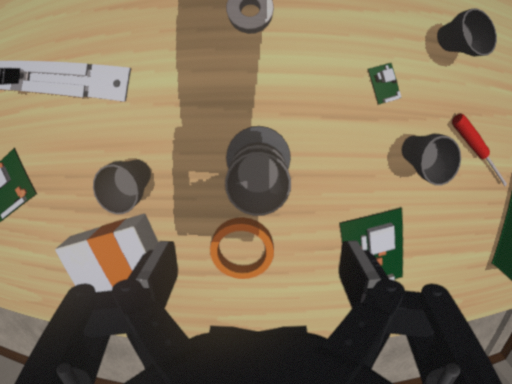

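Tub A is nested in the home tub at (258,170), with its rim measured on the home axis. Next are the other three tubs, each with its own close look.

```bash
python3 - <<'E'
from h import *
for k,(x,y) in enumerate([(.638,-.117),(.604,.268),(.439,.319)],1):
    t=bot.current_tool_pos(); bot.move_l([t[0],t[1],.30],speed=.25)
    pick(x,y,f"p{k}"); place(k); release(); print(bot.current_t())
hover(*H,.222); print(circ(*H,.222,"s4"),bot.current_t())
E
```

```text
seen [ 0.637  -0.1165] exp 0.638 -0.117
gap 0.061270526044078386 F 43.90405774960527
k 1 stopped -0.002 dF 12.0 gap 0.061605555165589486
27.2167
seen [0.60400003 0.2705    ] exp 0.604 0.268
gap 0.061335426456760996 F 43.96485798759386
k 2 stopped -0.002 dF 11.2 gap 0.0612003945326868
39.3833
seen [0.4385 0.3215] exp 0.439 0.319
gap 0.06101159491811762 F 43.2474198674754
k 3 stopped -0.002 dF 11.4 gap 0.06099588261597239
51.9417
[0.6215 0.051 ] 52.3417
```

All four went home. Next I'll check the stack and look at the track and stop.

```bash
python3 - <<'E'
from h import *
bot.movep([.48,-.25,.30],down(Y))
img,c=look("wrist")
o=ortho(img,c,.49,-.25,.2,.020,.7); cv2.imwrite("pics/t1.png",o)
s=bot.grab_frame("side")[:,:,::-1]; t=bot.grab_frame("top")[:,:,::-1]
cv2.imwrite("pics/st.png",np.hstack([cv2.resize(s[110:310,100:350],(500,400)),cv2.resize(t[110:270,80:280],(300,240))[:,:].copy() if 0 else cv2.resize(t[100:300,80:230],(300,400))]))
print(bot.current_t())
E
```

```text
53.7583
```

View pics/t1.png

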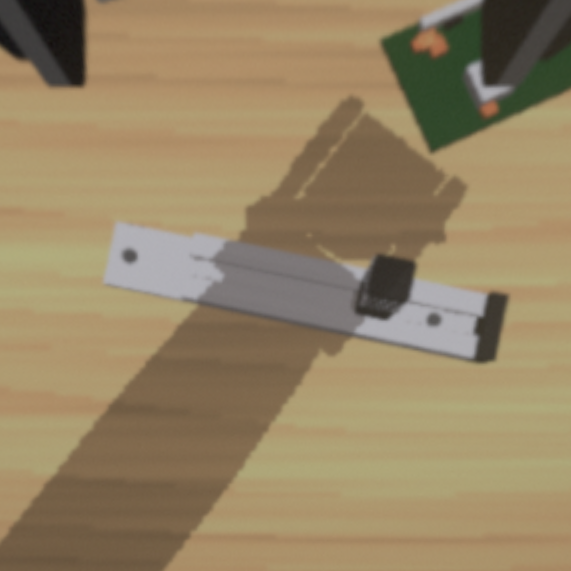

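View pics/st.png

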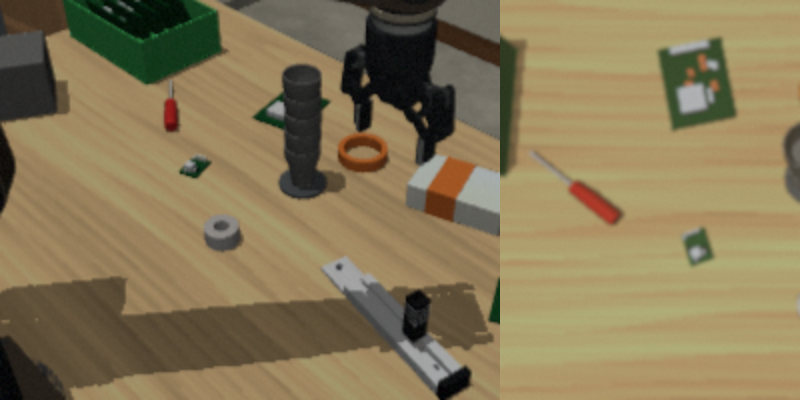

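The stack of four is straight, the bench is clear of loose tubs and the bystanders are in place. In the 0.7 mm/px plan at z=0.02, the lips end at (195,234)/(183,300) and the end block starts at (487,293)/(476,360), so the lipped length is 209 mm and the fit is consistent. I'll measure the stop's top on its own plane, grip along the track and slide it out.

```bash
cat >> h.py <<'E'
OPEN=w((189,267),.49,-.25,.2,.7); AZ=np.arctan2(292.5,59); U=np.array([np.cos(AZ),np.sin(AZ)]); N=np.array([-U[1],U[0]])
E
python3 - <<'E'
from h import *
p=OPEN-.15*U
for i in range(2):
    bot.movep([p[0],p[1],.22],down(AZ))
    img,c=look("wrist"); o=ortho(img,c,p[0],p[1],.05,.101,.5)
    m=(cv2.cvtColor(o,cv2.COLOR_BGR2HSV)[...,2]<60).astype(np.uint8)
    cs=max(cv2.findContours(m,0,2)[0],key=cv2.contourArea); r=cv2.minAreaRect(cs)
    p=w(r[0],p[0],p[1],.05,.5); print(r,p,"track x,y",(p-OPEN)@U,(p-OPEN)@N)
cv2.drawContours(o,[cs],-1,(0,255,255),1); cv2.imwrite("pics/stop1.png",cv2.resize(o,(400,400)))
E
```

```text
((61.615386962890625, 94.42308044433594), (44.51836395263672, 49.61738204956055), 11.309932708740234) [ 0.4756294  -0.31074626] track x,y -0.13092974710864802 0.0012570636206776324
((96.6730728149414, 110.63461303710938), (43.53777313232422, 71.974609375), 11.309932708740234) [ 0.47006209 -0.3093328 ] track x,y -0.13064499660659673 0.006993935446902125
```

View pics/stop1.png

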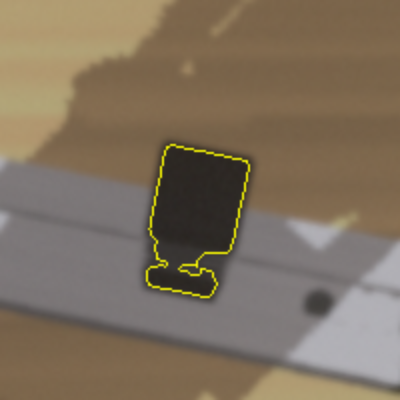

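The top face is centred at about (200,197) in this crop, which matches the first estimate (track x = -0.131, y = 0). I'll grip the stop there and slide it.

```bash
python3 - <<'E'
from h import *
bot.command_gripper(.085)
p=OPEN-.131*U+.0005*N
bot.movep([*p,.16],down(AZ)); bot.move_l([*p,.062],speed=.12); f0=bot.current_force()
bot.command_gripper(.015,60); print("gap",bot.current_finger_gap(),(bot.current_force()-f0).round(1))
for x in np.arange(-.10,.041,.02):
    q=OPEN+x*U+.0005*N; bot.move_l([*q,.062],speed=.06); f=bot.current_force()-f0
    print(round(x,3),f.round(1),round(bot.current_finger_gap(),4))
    if np.linalg.norm(f)>25: break
print(bot.current_t()); s=bot.grab_frame("side")[:,:,::-1]; cv2.imwrite("pics/slid.png",cv2.resize(s[150:320,180:380],(600,510)))
E
```

```text
gap 0.023322634261090047 [ 0.5 -0.2  2.3]
-0.1 [0.4 1.5 5.3] 0.0232
-0.08 [ 0.5 -0.7  5.6] 0.0232
-0.06 [-0.4 -2.   6.1] 0.0233
-0.04 [ 0.2 -2.3  7.3] 0.0232
-0.02 [-0.1 -1.4  5.2] 0.0234
0.0 [ 0.2 -1.7  6. ] 0.0237
0.02 [ 0.3 -2.3  5.9] 0.023
0.04 [ 0.2 -2.3  6.8] 0.0235
60.8
```

View pics/slid.png

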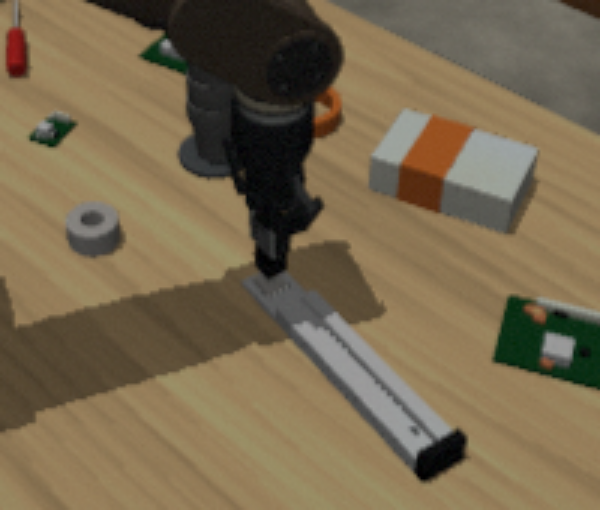

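The stop is on the bare floor past the lips and still gripped. I'll lift it and stand it in the top tub.

```bash
python3 - <<'E'
from h import *
t=bot.current_tool_pos(); bot.move_l([t[0],t[1],.10],speed=.06); bot.move_l([t[0],t[1],.35],speed=.2)
print("gap",bot.current_finger_gap()); c=[*H]
bot.movep([*c,.35],down(AZ)); f0=bot.current_force()[2]
zt=.178+.056; bot.move_l([*c,zt+.035],speed=.1); z=zt+.035
while z>zt-.004:
    z-=.002; bot.move_l([*c,z],speed=.03); f=bot.current_force()[2]-f0
    if abs(f)>4: break
print("stopped",round(z-zt,4),"dF",round(f,2),bot.current_finger_gap())
if abs(z-zt)<.006:
    bot.command_gripper(.06); bot.move_l([*c,.40],speed=.12); 
    bot.movep([.48,-.15,.35],down(Y)); bot.sleep(.3)
s=bot.grab_frame("side")[:,:,::-1];t=bot.grab_frame("top")[:,:,::-1]
cv2.imwrite("pics/end.png",np.hstack([cv2.resize(s[110:260,180:330],(400,400)),cv2.resize(t[130:250,180:300],(400,400))]))
print(bot.current_t())
E
```

```text
gap 0.02333429315781046
stopped -0.001 dF 6.61 0.02341282098311512
72.75
```

View pics/end.png

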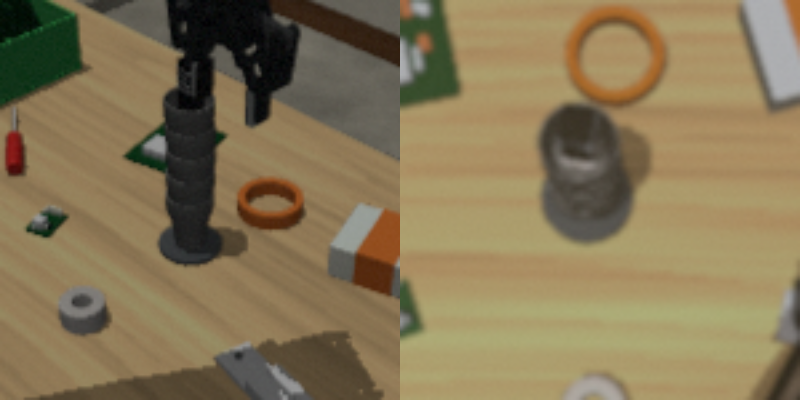

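The stop stands upright in the top tub, showing above the rim at (195,80) in the left half. The stack is straight, and contact came within 1 mm of the expected floor height. The arm is clear, so I'm handing in.

```bash
python3 -c "
from workcell import bot
print(bot.hand_in())"
```

```text
the job is handed in; nothing more can be done
None
```

I nested all four loose tubs in the home tub, slid the board stop out of the track and stood it in the top tub, and handed the job in at about 73 s; no verdict was returned.

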